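Shut down the tin mixer and open its lid

TASK

The paint in the bench mixer is done, so shut the machine down and open it: press the mushroom-headed stop button fully in, then press down the raised near half of the mains rocker to switch off, and only then press the latch paddle in front of the lid so that the lid springs fully open. This is all fingertip pressing: pick nothing up, leave the switches off and the lid open, and leave the pots, tin, tape, stirrer and marker round the machine where they are.

Things in the scene. Friction and masses are not known exactly. Their poses are not given: they have to be found in the camera images.
- mixer: Heavy grey bench mixer, fixed; 336 mm deep, 300 wide. Origin: centre of underside. x: from the sloping console (near side) back to the lid hinge, y left, z up. Console: aluminium plate sloping down to -x by 0.19 rad, 84 to 104 mm up; black controls, left to right: mains rocker, fixed grey timer dial, start, stop. Behind it, centred, the latch paddle, then the flat lid (clear pane, top 135 mm up).
- stop_top (a point): Centre of the top of the stop button: a mushroom head 38 mm across that stands 25 mm proud at the right end of the console, about 118 mm above the worktop. Moves with the button, which travels square to the console face. Pressing it straight down is fine.
- stop (a joint): Stop button travel in m: 0 = out (mixer running, as at the start), 0.007 = fully in. It snaps over half-way (takes about 5 N) and then stays in by itself.
- start_top (a point): Centre of the top of the start button, a 23 mm cap inside a steel collar 33 mm across, 56 mm left of the stop button. Sunk in the collar while the mixer runs. Not to be pressed.
- start (a joint): Start button in m: 0 = sunk (running), 0.007 = popped out. A see-saw joins it to the stop button: it pops out as the stop button goes in; pressing it would push the stop button out again.
- mains_press (a point): Where to press the mains rocker: the middle of its near half, on the surface, 15 mm from its pivot. The rocker is 46 mm long (front to back) and 28 mm wide, with a shallow V-shaped top, at the left end of the console. At the start the near half stands raised, steeply sloping, about 110 mm above the worktop here. Moves with the rocker.
- mains (a joint): Mains rocker angle in rad: 0 = on (far half down, as at the start), 0.36 = off (near half down, its surface then parallel to the console face, the press point about 6 mm lower). It snaps over half-way (takes about 5 N) and stays.
- latch_press (a point): Where to press the latch paddle: the middle of its near edge region, on the ridges. The black paddle is 52 mm wide (y) and 30 mm deep (x), just in front of the lid, its near edge tipped up; this point is 132 mm above the worktop. Moves with the paddle.
- latch (a joint): Latch paddle angle in rad: 0 = at rest, 0.24 = fully down (about 7 mm down at the press point). The hook lets go of the lid at about 0.12; it starts to move at 2 N and is fully down at 4 to 8 N. It springs back when let go.
- lid_front (a point): Middle of the lid's front top edge: 37 mm behind the paddle's press point and 3 mm above it while shut. Moves with the lid: it swings up and back, to 282 mm above the worktop when open.
- lid (a joint): Lid angle in rad: 0 = shut and latched, 1.15 = fully open. The lid is 236 mm wide and 173 mm deep, hinged along its far edge. Once unlatched a damped spring lifts it fully open in about 2 s.
- tester_red: A loose bystander: red-labelled tester pot with screw lid, 49 mm wide, 60 mm tall. Origin: centre of its underside.
- tester_cream: A loose bystander: tester pot with a cream screw lid, 49 mm wide, 60 mm tall. Origin: centre of its underside.
- tin_red: A loose bystander: small red paint tin, 60 mm wide, 55 mm tall. Origin: centre of its underside.
- tape: A loose bystander: roll of cream masking tape lying flat, 104 mm wide, 25 mm tall. Origin: centre of its underside.
- stirrer: A loose bystander: beech stirring stick lying flat, about 200 mm long, 9 mm thick. Origin: centre of its underside.
- marker: A loose bystander: marker pen lying flat, 136 mm long, 12 mm thick. Origin: centre of its underside.

How it is judged (in metres and radians):
On the way, in this order (a step that is already met when the one before it is completed fails the run):
1. the stop button is fully in, while the mains is still on and the lid shut (value of joint stop above 0.0055 m and value of joint mains below 0.1 rad and value of joint lid below 0.05 rad), for 0.2 s.
2. the mains rocker is off, while the lid is still shut (value of joint mains above 0.3 rad and value of joint stop above 0.0055 m and value of joint lid below 0.05 rad), for 0.2 s.
3. the latch is released and the lid has sprung open (value of joint lid above 0.9 rad), for 0.2 s.
At the end, for the whole second after the job is handed in: Stop button in (over 5.5 of 7 mm) and start button out, mains rocker off (over 0.30 of 0.36 rad), lid open (over 0.9 of 1.15 rad) and at rest, latch paddle sprung back, loose things within 30 mm of their first places (value of joint stop above 0.0055 m and value of joint start above 0.005 m and value of joint mains above 0.3 rad and value of joint lid above 0.9 rad and velocity of joint lid below 0.1 rad/s and value of joint latch below 0.05 rad and distance of each of tester_red, tester_cream, tin_red, tape, stirrer, marker from where it was at the start of the episode below 0.03 m and linear speed of each of tester_red, tester_cream, tin_red, tape, stirrer, marker below 0.05 m/s); the robot touches nothing.
It fails at once if a pot, the tin, the tape, the stirrer or the marker is lifted or shifted by 30 mm (distance of any of tester_red, tester_cream, tin_red, tape, stirrer, marker from where it was at the start of the episode above 0.03 m).
It also fails if it takes over 38 s, if anything falls off the work surface, if the arm or the gripper's body presses on something with over 40 N, if the wrist force passes 120 N, or if a joint passes its speed limit or range.

ROBOT

A 6-joint arm with a two-finger parallel gripper is mounted at the origin on a cart in front of the work surface, level with it; the furniture and walls round the work are solid. World frame = base frame: x ahead of the robot, y to its left, z up, the work surface at z = 0. Lengths are in mm, angles in rad, forces in N, time in s.
With the tool pointing down it reaches from about 350 to 775 mm from the base axis. Payload 7.3 kg.
Tool frame: the origin (TCP) lies at the very end of the fingers, on their centre line; the grasp point (between the pads) lies 19 mm behind it; x points along the fingers, z is the direction in which the jaws open and shut, and the axes are right-handed (so a half turn about x gives the same grasp; the last joint's range is limited). The gripper opens to 92 mm and grips with 3 to 60 N. Pads are 19 mm wide; open, the fingers measure 130 mm over their backs; the gripper's body (75 mm by 190 mm) begins 47 mm behind the grasp point.
Start: joints at [1.003, 0.342, 1.524, -0, 1.275, -0.146], TCP at [214.925, 479.012, 226.741] pointing down, gripper open.
Joint ranges: [-2.53, 2.53], [-0.77, 2.02], [0.04, 2.7], [-1, 4.14], [0.28, 2.66], [-3.11, 3.11]. Speed limits (rad/s): [2.57, 2.57, 3.14, 3.14, 3.14, 3.14].

INTERFACE

Orientations are given as [roll, pitch, yaw] about the fixed x, y, z axes, in that order (R = Rz(yaw) Ry(pitch) Rx(roll)).
In Python, from plant import * gives the robot as it stands.
- The arm moves only by the shell command python3 -m creep 'ROWS'. ROWS is JSON, a list of rows, each an object of numbers: "tx", "ty", "tz": the shift along the tool's x, y, z in cm; "wx", "wy", "wz": the turn, a rotation vector about the tool's x, y, z in rad; "gripper": the closure, from -1 (fully open) to 1 (shut). A call has 1 to 8 rows; each row is the pose to reach, as a shift and turn from the pose commanded when the call began, along the tool's axes at that moment; what a row does not reach only later rows make up. A row lasts 1/12 s, in which the tool goes at most 41.7 mm and 7.16 degrees, less where a joint would pass 70% of its speed; a pose out of reach is approached as far as the arm can. A call with a gripper value outside its range is refused whole. The fingers move at their own pace and stop on an object; the grip force is fixed at half the most. Time passes only in rows, so rows that repeat a pose let the fingers close. It gives the time, the measured TCP pose, the force and the opening at its end, in the units of the state.
- get_obs(): the state, without advancing time (a new reading comes with each control period).
- capture(name): name is "side" or "top" or "wrist"; returns a dict with "frame" (420x560x3 uint8, red, green, blue), "z_map" (420x560 float32, mm along the optical axis (not along the pixel's ray), 0 where there is no reading), "vertical_fov" (degrees; the focal length in pixels is half the picture's height over the tangent of half this angle, whatever the lens; pixels are square), "cx", "cy" (the principal point, pixels), "k1" (the pictures are not rectified: a ray, as slopes to the right and down, at radius r is drawn at 1 + k1 r^2 times it, then the intrinsics apply), "xyz" and "rotation" of the camera in the world. Camera axes: x right, y down, z forward; pixel columns grow to the right and rows downward; lengths in mm; the calibration is good to about 2 mm. A picture is of the moment at which its call begins.
- close_job(): hands the job in, once; it reports no verdict.
The state is a dict: "time": time; "joint_positions": joint angles; "dq": joint speeds; "tau": joint torques, N m; "tool_pos": TCP position; "tcp_rot": TCP orientation; "contact_force": force on the tool from outside, world axes, zero at the start; "moment": the same for the moment, N m; "grip_width": finger opening in mm.
Only numpy, scipy, OpenCV 4.12 (cv2) and the standard library are available. Lean on these libraries where they do the work, as an engineer would, in place of code of your own. Each camera call takes 0.05 s, during which the arm holds its last target.

## Working session

There is one attempt and no reset: what is moved stays moved. The work goes in short steps, Python scripts to look and compute and a shell command to move; the robot and the scene stay as the last step left them, time stands still between calls to the robot, and variables do not carry over. Pictures are saved under pics/ and viewed, and the job is handed in when it is done.

```bash
ls; mkdir -p pics
cat > h.py <<'E'
from plant import *
import numpy as np, cv2
def snap(n,fn):
    c=capture(n); cv2.imwrite('pics/'+fn+'.png',cv2.cvtColor(c['frame'],cv2.COLOR_RGB2BGR))
    np.savez('pics/'+fn+'.npz',**c); return c
def load(fn): 
    d=np.load('pics/'+fn+'.npz'); return {k:d[k] for k in d.files}
def K(c):
    H=c['frame'].shape[0]; f=H/2/np.tan(np.radians(float(c['vertical_fov']))/2)
    return np.array([[f,0,float(c['cx'])],[0,f,float(c['cy'])],[0,0,1]])
def rays(c,px):
    px=np.array(px,float).reshape(-1,1,2)
    d=np.array([float(c['k1']),0,0,0])
    u=cv2.undistortPointsIter(px,K(c),d,None,None,(3,50,1e-9)).reshape(-1,2) if hasattr(cv2,'undistortPointsIter') else cv2.undistortPoints(px,K(c),d).reshape(-1,2)
    return np.c_[u,np.ones(len(u))]
def Rm(c):
    r=np.array(c['rotation'],float)
    if r.shape==(3,3): return r
    from scipy.spatial.transform import Rotation as R
    return R.from_euler('xyz',r).as_matrix()
def depthpt(c,px):
    r=rays(c,px); px=np.round(np.array(px)).astype(int).reshape(-1,2)
    z=np.array([np.median(c['z_map'][y-1:y+2,x-1:x+2]) for x,y in px])
    return (Rm(c)@(r*z[:,None]).T).T+np.array(c['xyz'])
def planept(c,px,h):
    d=(Rm(c)@rays(c,px).T).T; o=np.array(c['xyz'],float)
    return o+d*((h-o[2])/d[:,2])[:,None]
E
python3 - <<'E'
from h import *
print(get_obs())
for n in ['side','top','wrist']:
    c=snap(n,n+'0'); print(n,{k:v for k,v in c.items() if k not in('frame','z_map')})
E
```

```text
pics
{'time': 0.0, 'joint_positions': array([ 1.00297836e+00,  3.42718540e-01,  1.52500111e+00, -1.43162847e-05,
        1.27539259e+00, -1.45994331e-01]), 'dq': array([-1.41154709e-03, -4.62458580e-04,  1.49504015e-04, -3.30787169e-04,
       -3.86694277e-04,  9.60266598e-05]), 'tau': array([ 7.29628246e-04, -4.31230009e+01, -2.44230956e+01,  7.18849059e-02,
        5.58155472e-02, -7.97741154e-05]), 'tool_pos': array([214.71226842, 478.64915147, 226.05268388]), 'tcp_rot': array([ 3.00460698,  1.56927668, -2.12960146]), 'contact_force': array([ 0.67284622, -0.09298764,  0.10051493]), 'moment': array([-0.03107268,  0.01973383, -0.02240828]), 'grip_width': 91.94094766057131}
side {'vertical_fov': 55.01077672755551, 'cx': 279.08113678610306, 'cy': 209.98463627629008, 'k1': -0.0771937944127659, 'xyz': array([ 320.888571  , -603.63996771,  669.3039143 ]), 'rotation': array([-2.26799624, -0.01385283, -0.34972417])}
top {'vertical_fov': 46.28086516802486, 'cx': 272.64103110839164, 'cy': 212.99036827391805, 'k1': -0.1511632970249604, 'xyz': array([ 413.43618768,   15.41364748, 1330.42140666]), 'rotation': array([-3.00669028,  0.02730894, -1.54652774])}
wrist {'vertical_fov': 62.004302228321016, 'cx': 277.5526205425209, 'cy': 210.84996817691996, 'k1': -0.04752162575225208, 'xyz': array([143.13852639, 511.5988319 , 384.5614933 ]), 'rotation': array([2.84807563e+00, 1.64216727e-04, 1.14912043e+00])}
```

View pics/side0.png

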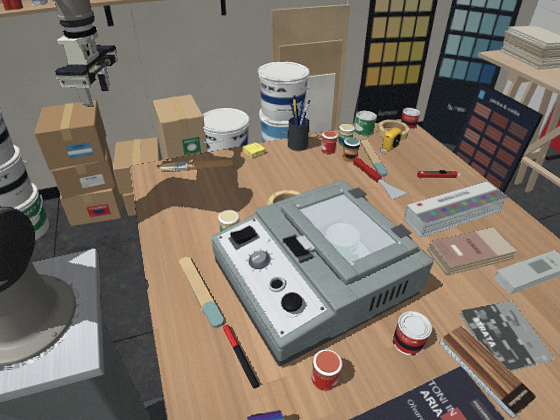

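View pics/top0.png

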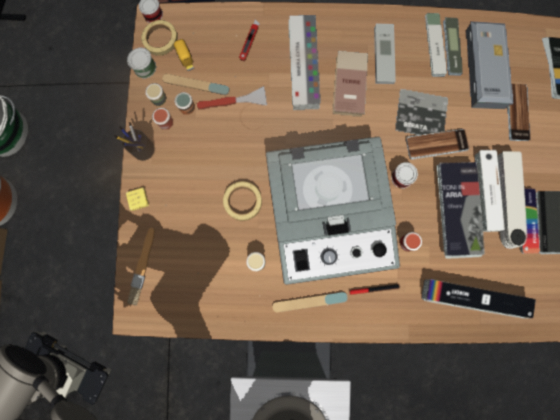

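View pics/wrist0.png

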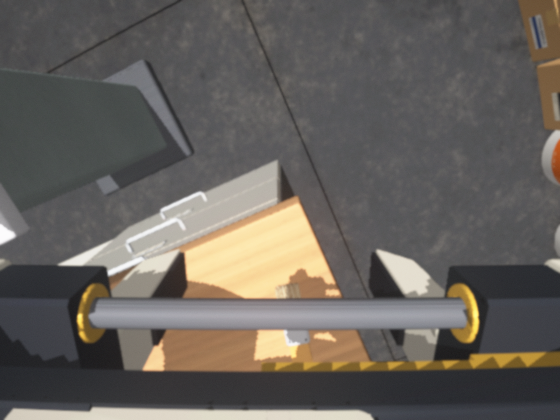

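The side view shows the rocker at about (243,236), the start at (277,284), the stop at (292,302) and the latch at (298,245). In the top view they are at (302,260), (356,252), (379,249) and (337,225). Next I'll enlarge both views to get precise pixels.

Run:
```python
import cv2,numpy as np
a=cv2.imread('pics/side0.png')[205:335,205:345]; b=cv2.imread('pics/top0.png')[205:290,265:405]
A=cv2.resize(a,None,fx=4,fy=4,interpolation=cv2.INTER_CUBIC); B=cv2.resize(b,None,fx=5,fy=5,interpolation=cv2.INTER_CUBIC)
cv2.imwrite('pics/sz.png',A);cv2.imwrite('pics/tz.png',B)
```

```text
(no output)
```

View pics/sz.png

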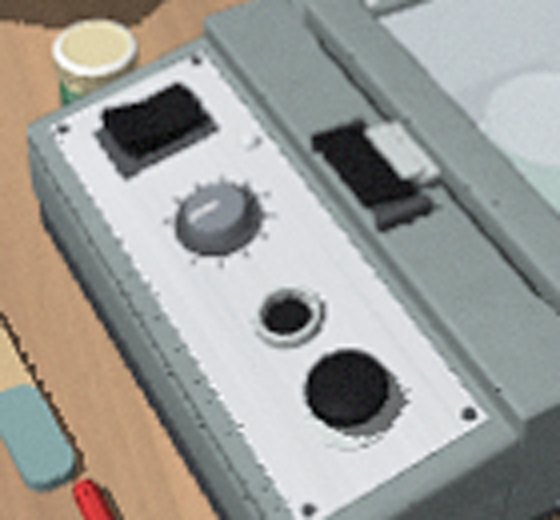

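View pics/tz.png

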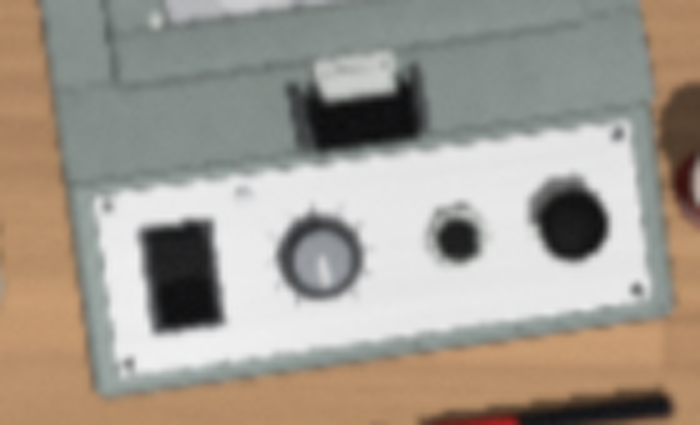

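```bash
cat >> h.py <<'E'
def ray(c,p): return np.array(c['xyz'],float),(Rm(c)@rays(c,[p])[0])
def tri(cs,ps):
    A=np.zeros((3,3));b=np.zeros(3);L=[]
    for c,p in zip(cs,ps):
        o,d=ray(c,p);d=d/np.linalg.norm(d);P=np.eye(3)-np.outer(d,d);A+=P;b+=P@o;L.append((P,o))
    x=np.linalg.solve(A,b); return x,[np.linalg.norm(P@(x-o)) for P,o in L]
E
python3 - <<'E'
from h import *
np.set_printoptions(precision=1,suppress=True)
s=load('side0');t=load('top0')
S=lambda X,Y:((X+.5)/4-.5+205,(Y+.5)/4-.5+205)
T=lambda X,Y:((X+.5)/5-.5+265,(Y+.5)/5-.5+205)
pts={'stop':((347,389),(573,225)),'start':((288,313),(458,240)),
'screw_nl':((63,129),(128,364)),'screw_nr':((309,510),(637,290)),'screw_fl':((196,61),(108,205)),'screw_fr':((470,413),(618,133)),
'rock_near_l':((104,122),(155,332)),'rock_near_r':((123,155),(222,322)),'rock_far_l':((188,86),(142,230)),'rock_far_r':((214,125),(212,220)),
'paddle_near_l':((318,140),(312,150)),'paddle_near_r':((378,207),(423,136))}
for k,(a,b) in pts.items():
    x,e=tri([s,t],[S(*a),T(*b)])
    print(k,x,np.array(e),'dS',depthpt(s,[S(*a)])[0],'dT',depthpt(t,[T(*b)])[0])
E
```

```text
stop [ 492.5 -214.8  110. ] [0.7 0.7] dS [ 491.5 -218.9  115.8] dT [ 491.4 -213.3  116.6]
start [ 485.3 -158.9   99.6] [1.4 1.4] dS [ 487.4 -157.1   97. ] dT [ 484.2 -159.1   95.7]
screw_nl [420.2   5.1  87. ] [1.3 1.3] dS [421.3   4.4  87.5] dT [418.9   5.3  87.4]
screw_nr [ 461.8 -251.7   87.7] [0.9 0.9] dS [ 462.9 -251.3   86.8] dT [ 461.  -251.6   87.3]
screw_fl [497.9  17.1 102. ] [0.1 0.1] dS [497.7  15.9 103. ] dT [497.8  17.1 102.2]
screw_fr [ 539.7 -239.1  102.7] [0.7 0.7] dS [ 540.6 -238.9  102.2] dT [ 539.1 -239.   102.2]
rock_near_l [437.8  -8.2  98.2] [2.8 2.8] dS [439.1 -15.7 105. ] dT [435.2  -7.8  90.5]
rock_near_r [441.4 -40.9 104.3] [0.7 0.7] dS [444.4 -30.4  93.6] dT [440.9 -41.3  91.5]
rock_far_l [486.9  -0.4 102.1] [1.3 1.3] dS [488.8   1.6 100. ] dT [485.7  -0.2 100.6]
rock_far_r [491.3 -35.  104. ] [0.1 0.1] dS [492.4 -31.8 100.8] dT [491.5 -35.1 100.8]
paddle_near_l [527.1 -83.2 125.9] [1.9 1.9] dS [527.  -88.5 131.1] dT [527.1 -84.2 106.6]
paddle_near_r [ 535.3 -137.5  130.2] [2.5 2.5] dS [ 543.6 -125.6  115.9] dT [ 535.4 -139.9  105.3]
```

```bash
cat >> h.py <<'E'
from scipy.spatial.transform import Rotation as Ro
YAW=0.161
def target_R(sgn,tilt=0.19):
    ex=np.array([np.cos(YAW),np.sin(YAW),0]);ez=np.array([0,0,1.])
    x=np.sin(tilt)*ex-np.cos(tilt)*ez
    y=sgn*np.array([-np.sin(YAW),np.cos(YAW),0]) # placeholder z(jaw)
    z=y; y=np.cross(z,x); return np.c_[x,y,z]
def row(pos,R=None,o=None):
    o=o or get_obs(); R0=Ro.from_euler('xyz',o['tcp_rot']).as_matrix()
    t=R0.T@(np.array(pos,float)-o['tool_pos'])/10
    w=Ro.from_matrix(R0.T@(R if R is not None else R0)).as_rotvec()
    return np.round(t,2),np.round(w,3)
E
python3 - <<'E'
from h import *
np.set_printoptions(precision=3,suppress=True)
o=get_obs();R0=Ro.from_euler('xyz',o['tcp_rot']).as_matrix();print(R0)
w=load('wrist0');print('cam in tool',R0.T@(w['xyz']-o['tool_pos']))
for s in(1,-1):
    print(s,target_R(s)@(R0.T@(w['xyz']-o['tool_pos'])),row([440,-110,270],target_R(s)))
E
```

```text
[[-0.001 -0.912  0.409]
 [-0.001  0.409  0.912]
 [-1.     0.    -0.001]]
cam in tool [-158.314   78.812    0.473]
1 [-105.981  -16.732  140.58 ] (array([ -4.34, -44.65, -44.5 ]), array([-0.581, -0.056, -0.185]))
-1 [ 46.957   7.147 170.349] (array([ -4.34, -44.65, -44.5 ]), array([ 2.549, -0.243,  0.074]))
```

```bash
python3 -m creep '[{"tx":-2,"ty":-3,"tz":-3,"gripper":1},{"tx":-3,"ty":-6,"tz":-6,"gripper":1},{"tx":-4,"ty":-20,"tz":-20,"gripper":1,"wx":-0.2},{"tx":-4,"ty":-20,"tz":-20,"gripper":1,"wx":-0.3},{"tx":-4,"ty":-20,"tz":-20,"gripper":1,"wx":-0.58},{"tx":-4,"ty":-20,"tz":-20,"gripper":1,"wx":-0.58},{"tx":-4,"ty":-20,"tz":-20,"gripper":1,"wx":-0.58},{"tx":-4,"ty":-20,"tz":-20,"gripper":1,"wx":-0.58}]'
python3 -c "
from h import *
print(row([440,-110,270],target_R(1)))"
```

```text
(array([ -4.34, -44.65, -44.5 ]), array([-0.581, -0.056, -0.185]))validation failed for argument at $[0]...
```

```bash
python3 -m creep '[{"tx":-2.0,"ty":-3.0,"tz":-3.0,"wx":0,"wy":0,"wz":0,"gripper":1},{"tx":-3,"ty":-6,"tz":-6,"wx":-0.1,"wy":0,"wz":0,"gripper":1},{"tx":-4,"ty":-20,"tz":-20,"wx":-0.58,"wy":0,"wz":0,"gripper":1},{"tx":-4,"ty":-20,"tz":-20,"wx":-0.58,"wy":0,"wz":0,"gripper":1},{"tx":-4,"ty":-20,"tz":-20,"wx":-0.58,"wy":0,"wz":0,"gripper":1},{"tx":-4,"ty":-20,"tz":-20,"wx":-0.58,"wy":0,"wz":0,"gripper":1},{"tx":-4,"ty":-20,"tz":-20,"wx":-0.58,"wy":0,"wz":0,"gripper":1},{"tx":-4,"ty":-20,"tz":-20,"wx":-0.58,"wy":0,"wz":0,"gripper":1}]'
python3 -c "
from h import *
print(row([440,-110,270],target_R(1)))"
```

```text
time: 0.82
tool_pos: [316.0, 211.8, 266.9]
tcp_rot: [-2.888, 1.57, -1.157]
contact_force: [-0.1, 0.5, 0.4]
grip_width: 43.2
(array([ -0.27,  -7.1 , -33.75]), array([-0.   , -0.001, -0.19 ]))
```

```bash
python3 -m creep '[{"tx":-0.3,"ty":-7.1,"tz":-33.7,"wx":0,"wy":0,"wz":-0.19,"gripper":1},{"tx":-0.3,"ty":-7.1,"tz":-33.7,"wx":0,"wy":0,"wz":-0.19,"gripper":1},{"tx":-0.3,"ty":-7.1,"tz":-33.7,"wx":0,"wy":0,"wz":-0.19,"gripper":1},{"tx":-0.3,"ty":-7.1,"tz":-33.7,"wx":0,"wy":0,"wz":-0.19,"gripper":1},{"tx":-0.3,"ty":-7.1,"tz":-33.7,"wx":0,"wy":0,"wz":-0.19,"gripper":1},{"tx":-0.3,"ty":-7.1,"tz":-33.7,"wx":0,"wy":0,"wz":-0.19,"gripper":1},{"tx":-0.3,"ty":-7.1,"tz":-33.7,"wx":0,"wy":0,"wz":-0.19,"gripper":1},{"tx":-0.3,"ty":-7.1,"tz":-33.7,"wx":0,"wy":0,"wz":-0.19,"gripper":1}]'
python3 -m creep '[{"tx":0,"ty":0,"tz":0,"wx":0,"wy":0,"wz":0,"gripper":1},{"tx":0,"ty":0,"tz":0,"wx":0,"wy":0,"wz":0,"gripper":1},{"tx":0,"ty":0,"tz":0,"wx":0,"wy":0,"wz":0,"gripper":1},{"tx":0,"ty":0,"tz":0,"wx":0,"wy":0,"wz":0,"gripper":1}]'
python3 -c "
from h import *
c=snap('wrist','w1');print(c['xyz'],c['rotation'],get_obs()['tool_pos'])
print(row([440,-110,270],target_R(1)))"
```

```text
time: 1.48
tool_pos: [434.8, -98.9, 269.7]
tcp_rot: [-1.571, 1.38, 0.158]
contact_force: [1.1, 1.5, -0.2]
grip_width: 0.4
time: 1.82
tool_pos: [434.3, -95.6, 269.5]
tcp_rot: [-1.567, 1.381, 0.163]
contact_force: [0.3, -0.4, 0.2]
grip_width: 0.7
[ 328.69578692 -112.0391032   410.24595562] [ 2.65754976e+00 -1.94463434e-03  1.73023182e+00] [434.36090567 -95.38373018 269.64949277]
(array([ 0.03, -0.32, -1.53]), array([-0.001,  0.   , -0.   ]))
```

View pics/w1.png

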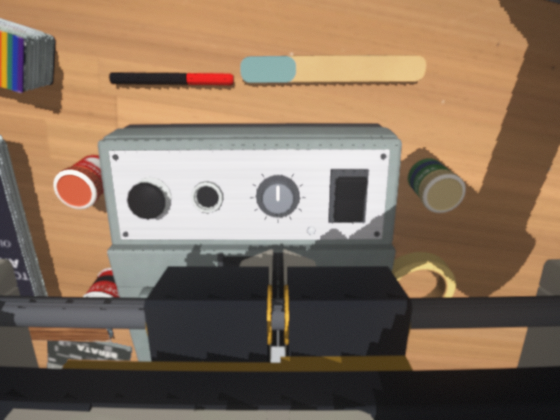

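In the wrist view the stop is at (148,200), the start at (207,196), the dial at (277,196) and the rocker at (349,195), with the console's near side at the top. I'll combine this view with the other two.

Run:
```python
from h import *
np.set_printoptions(precision=1,suppress=True)
w=load('w1');s=load('side0');t=load('top0')
g=cv2.cvtColor(w['frame'],cv2.COLOR_RGB2GRAY)
m=(g<60).astype(np.uint8);m[:150]=0;m[245:]=0
n,l,st,ce=cv2.connectedComponentsWithStats(m)
for i in range(1,n):
    if st[i,4]>80: print(st[i],ce[i])
im=cv2.resize(cv2.cvtColor(w['frame'],cv2.COLOR_RGB2BGR)[145:250,100:405],None,fx=2.6,fy=4,interpolation=cv2.INTER_CUBIC)
cv2.imwrite('pics/w1z.png',im)
```

```text
[408 160  36  30 336] [421.  170.2]
[ 334  177   32   44 1259] [349.4 198.6]
[  0 180  18  65 554] [  5.7 220.1]
[129 184  35  34 899] [146. 201.]
[199 188  18  18 222] [207.  196.8]
```

View pics/w1z.png

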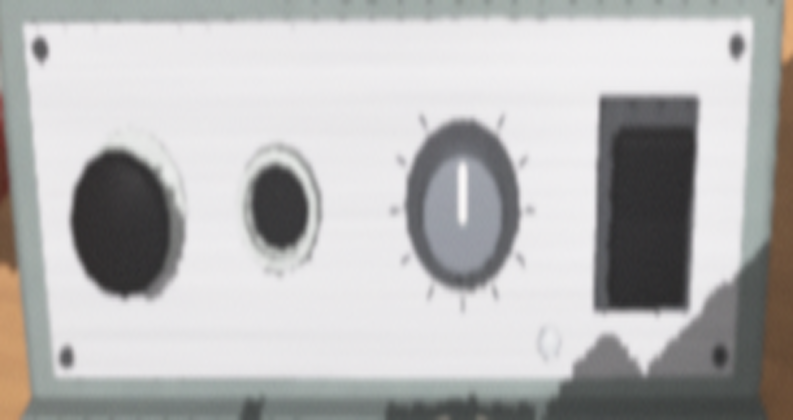

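Run:
```python
from h import *
np.set_printoptions(precision=1,suppress=True)
w=load('w1');s=load('side0');t=load('top0')
S=lambda X,Y:((X+.5)/4-.5+205,(Y+.5)/4-.5+205)
T=lambda X,Y:((X+.5)/5-.5+265,(Y+.5)/5-.5+205)
print('stop',tri([w,s,t],[(146.1,200.3),S(347,389),T(573,225)]),tri([w,t],[(146.1,200.3),T(573,225)]),depthpt(w,[(146,200)]))
# rocker
r=[(348,y) for y in range(176,224,3)]
print(depthpt(w,r))
print('near/far edge',planept(w,[(350,176.9)],111),planept(w,[(350,222)],111), 'top',planept(t,[T(188,327)],111),planept(t,[T(177,225)],111))
# side latch depth, top latch depth
print('latch top', depthpt(t,[T(x,y) for x,y in [(365,140),(365,130),(362,115),(360,105),(357,90),(356,75),(354,55),(352,30)]]))
print('latch side', depthpt(s,[S(x,y) for x,y in [(345,165),(352,170),(362,165),(372,160),(385,155),(400,148),(415,142)]]))
```

```text
stop (array([ 492.9, -214.1,  109.3]), [np.float64(1.016819535238663), np.float64(0.5874100153038795), np.float64(1.1937974731438648)]) (array([ 492. , -213.4,  111.6]), [np.float64(0.9226775653894862), np.float64(0.9226775653894898)]) [[ 488.4 -210.4  118. ]]
[[440.  -26.5 105.1]
 [441.  -27.2 110.4]
 [443.8 -26.6 110.8]
 [446.8 -25.8 110.6]
 [450.  -24.8 110.1]
 [453.2 -23.9 109.6]
 [456.6 -22.9 108.8]
 [459.8 -22.  108.4]
 [463.2 -21.  107.8]
 [465.8 -20.6 109. ]
 [469.  -19.7 109. ]
 [471.6 -19.2 110.1]
 [474.9 -18.4 109.9]
 [477.8 -17.7 110.5]
 [480.8 -17.1 111.1]
 [483.8 -16.4 111.6]]
near/far edge [[438.4 -26.1 111. ]] [[484.9 -13.9 111. ]] top [[437.7 -23.7 111. ]] [[488.  -17.3 111. ]]
latch top [[ 530.3 -108.2  131.1]
 [ 534.9 -107.9  133.6]
 [ 542.6 -106.6  130.9]
 [ 547.8 -105.9  128.3]
 [ 555.  -104.2  129.7]
 [ 562.5 -103.7  129. ]
 [ 572.7 -102.8  127. ]
 [ 583.7 -100.8  136.9]]
latch side [[ 532.3 -110.2  133. ]
 [ 534.4 -113.9  132.5]
 [ 540.1 -112.2  132.3]
 [ 546.8 -108.4  129.8]
 [ 555.1 -104.7  127. ]
 [ 562.9 -104.5  128.9]
 [ 573.2  -99.3  124.8]]
```

```bash
python3 -c "
from h import *
print(row([485,-214,150],target_R(1)))"
```

```text
(array([ 12.33,  -0.8 , -12.52]), array([-0.001,  0.   , -0.   ]))
```

```bash
python3 -m creep '[{"tx":4,"ty":-0.8,"tz":-12.5,"wx":0,"wy":0,"wz":0,"gripper":1},{"tx":8,"ty":-0.8,"tz":-12.5,"wx":0,"wy":0,"wz":0,"gripper":1},{"tx":12.3,"ty":-0.8,"tz":-12.5,"wx":0,"wy":0,"wz":0,"gripper":1},{"tx":12.3,"ty":-0.8,"tz":-12.5,"wx":0,"wy":0,"wz":0,"gripper":1},{"tx":12.3,"ty":-0.8,"tz":-12.5,"wx":0,"wy":0,"wz":0,"gripper":1},{"tx":12.3,"ty":-0.8,"tz":-12.5,"wx":0,"wy":0,"wz":0,"gripper":1},{"tx":12.3,"ty":-0.8,"tz":-12.5,"wx":0,"wy":0,"wz":0,"gripper":1},{"tx":12.3,"ty":-0.8,"tz":-12.5,"wx":0,"wy":0,"wz":0,"gripper":1}]'
python3 -c "
from h import *
c=snap('wrist','w2');c=snap('side','s2')
cv2.imwrite('pics/s2z.png',cv2.resize(cv2.cvtColor(c['frame'],cv2.COLOR_RGB2BGR)[180:330,200:400],None,fx=4,fy=4))
print(get_obs()['tool_pos'],row([492,-213,117.5],target_R(1)))"
```

```text
time: 2.53
tool_pos: [485.6, -214.1, 151.8]
tcp_rot: [-1.576, 1.379, 0.155]
contact_force: [0.7, 0.5, -0.3]
grip_width: 0.2
[ 485.73029069 -214.40670665  152.25801851] (array([3.53, 0.03, 0.05]), array([-0.001, -0.002,  0.002]))
```

View pics/w2.png

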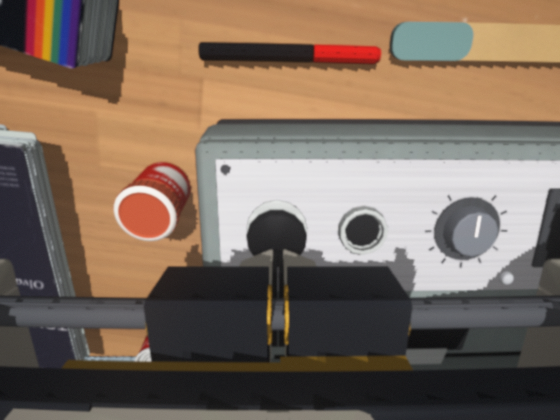

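View pics/s2z.png

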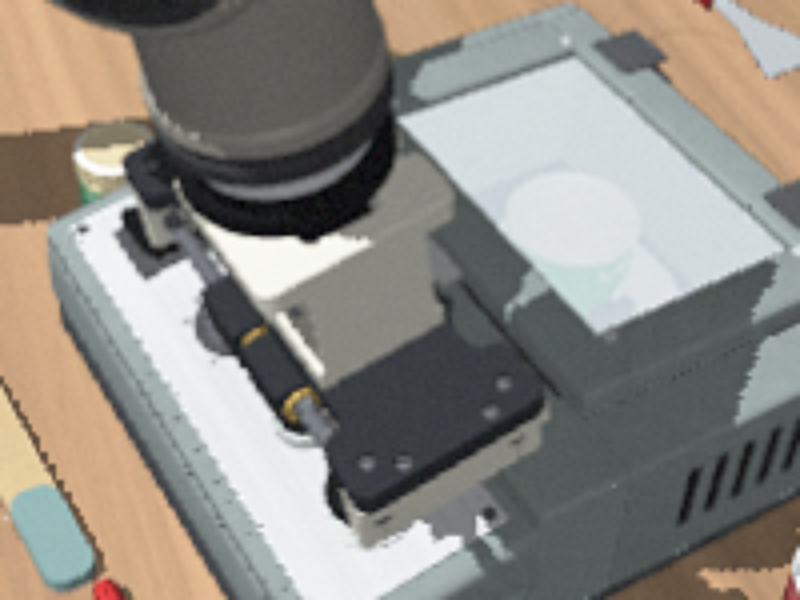

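The fingertips (col 278) line up with the stop head at (277,235). Next I'll move down onto it.

```bash
python3 -m creep '[{"tx":2,"ty":0,"tz":0,"wx":0,"wy":0,"wz":0,"gripper":1},{"tx":3,"ty":0,"tz":0,"wx":0,"wy":0,"wz":0,"gripper":1},{"tx":3.5,"ty":0,"tz":0,"wx":0,"wy":0,"wz":0,"gripper":1},{"tx":3.7,"ty":0,"tz":0,"wx":0,"wy":0,"wz":0,"gripper":1},{"tx":3.8,"ty":0,"tz":0,"wx":0,"wy":0,"wz":0,"gripper":1},{"tx":3.9,"ty":0,"tz":0,"wx":0,"wy":0,"wz":0,"gripper":1},{"tx":3.9,"ty":0,"tz":0,"wx":0,"wy":0,"wz":0,"gripper":1}]'
```

```text
time: 3.22
tool_pos: [492.5, -214.0, 112.2]
tcp_rot: [-1.571, 1.381, 0.158]
contact_force: [-0.2, 0.7, 0.5]
grip_width: 0.2
```

```bash
python3 -m creep '[{"tx":0.1,"ty":0,"tz":0,"wx":0,"wy":0,"wz":0,"gripper":1},{"tx":0.2,"ty":0,"tz":0,"wx":0,"wy":0,"wz":0,"gripper":1},{"tx":0.3,"ty":0,"tz":0,"wx":0,"wy":0,"wz":0,"gripper":1},{"tx":0.3,"ty":0,"tz":0,"wx":0,"wy":0,"wz":0,"gripper":1}]'
```

```text
time: 3.55
tool_pos: [493.0, -214.2, 111.0]
tcp_rot: [-1.577, 1.38, 0.153]
contact_force: [-7.9, 0.9, 15.9]
grip_width: 0.5
```

```bash
python3 -m creep '[{"tx":0.1,"ty":0,"tz":0,"wx":0,"wy":0,"wz":0,"gripper":1},{"tx":0.1,"ty":0,"tz":0,"wx":0,"wy":0,"wz":0,"gripper":1},{"tx":0.1,"ty":0,"tz":0,"wx":0,"wy":0,"wz":0,"gripper":1}]'; python3 -m creep '[{"tx":-2,"ty":0,"tz":0,"wx":0,"wy":0,"wz":0,"gripper":1},{"tx":-6,"ty":0,"tz":0,"wx":0,"wy":0,"wz":0,"gripper":1},{"tx":-9,"ty":0,"tz":3,"wx":0,"wy":0,"wz":0,"gripper":1},{"tx":-9,"ty":-1,"tz":7,"wx":0,"wy":0,"wz":0,"gripper":1},{"tx":-9,"ty":-1,"tz":10,"wx":0,"wy":0,"wz":0,"gripper":1},{"tx":-9,"ty":-1,"tz":10,"wx":0,"wy":0,"wz":0,"gripper":1},{"tx":-9,"ty":-1,"tz":10,"wx":0,"wy":0,"wz":0,"gripper":1}]'
python3 -c "
from h import *
c=snap('wrist','w3');d=snap('side','s3')
a=cv2.resize(cv2.cvtColor(d['frame'],cv2.COLOR_RGB2BGR)[200:335,200:345],None,fx=2.7,fy=2.7)
b=cv2.resize(cv2.cvtColor(c['frame'],cv2.COLOR_RGB2BGR)[60:300,0:560],(400,171))
cv2.imwrite('pics/m3.png',np.hstack([a,np.vstack([b,np.zeros((a.shape[0]-171,400,3),np.uint8)])]))
print(get_obs()['tool_pos'],row([443,-25,150],target_R(1)))"
```

```text
time: 3.8
tool_pos: [493.1, -214.2, 110.9]
tcp_rot: [-1.58, 1.379, 0.15]
contact_force: [-11.4, 2.4, 24.6]
grip_width: 0.2
time: 4.38
tool_pos: [470.2, -115.0, 198.9]
tcp_rot: [-1.574, 1.38, 0.158]
contact_force: [0.5, -1.0, 0.2]
grip_width: 0.5
[ 470.63122876 -116.74546321  198.52671577] (array([4.52, 2.18, 9.5 ]), array([-0.002, -0.001,  0.   ]))
```

View pics/m3.png

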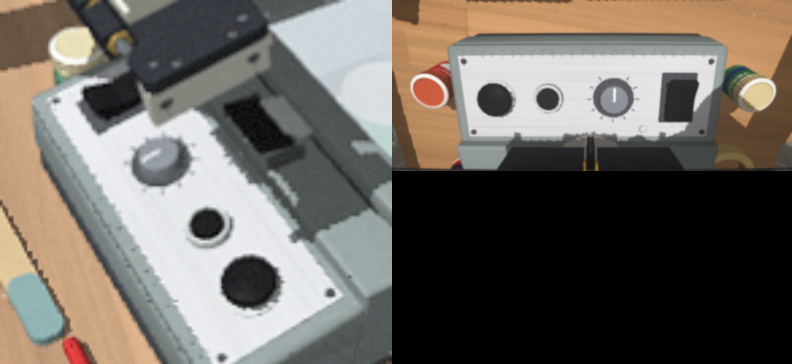

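View pics/w3.png

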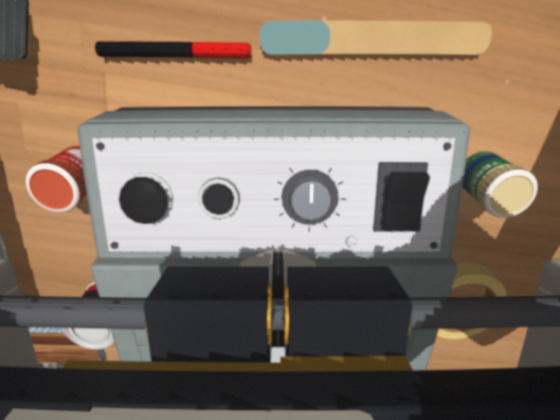

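Wrist view: the stop at (145,200) stands closer to the plate, and the start at (218,198) now fills its collar. I'll check their heights with depth.

Run:
```python
from h import *
np.set_printoptions(precision=1,suppress=True)
w=load('w3')
print(depthpt(w,[(145,200),(218,198),(180,240),(180,160),(385,180),(405,182),(405,190),(405,200),(405,210),(405,220)]))
print(row([442,-25,140],target_R(1)),row([447.5,-24.5,110.5],target_R(1)))
```

```text
[[ 490.1 -209.3  110.9]
 [ 483.  -157.1  104.9]
 [ 526.9 -184.7  102.1]
 [ 463.4 -189.8   89.8]
 [ 452.4  -34.5   95.3]
 [ 445.8  -26.2  111.3]
 [ 452.4  -23.4  109.6]
 [ 460.8  -20.   108.2]
 [ 468.5  -17.7  109. ]
 [ 476.1  -15.4  110.2]]
(array([5.5, 2.5, 9.5]), array([-0., -0.,  0.])) (array([8.5, 2.5, 9.5]), array([-0., -0.,  0.]))
```

```bash
python3 -m creep '[{"tx":0,"ty":1,"tz":4,"wx":0,"wy":0,"wz":0,"gripper":1},{"tx":2,"ty":2.5,"tz":8,"wx":0,"wy":0,"wz":0,"gripper":1},{"tx":5.5,"ty":2.5,"tz":9.5,"wx":0,"wy":0,"wz":0,"gripper":1},{"tx":5.5,"ty":2.5,"tz":9.5,"wx":0,"wy":0,"wz":0,"gripper":1},{"tx":5.5,"ty":2.5,"tz":9.5,"wx":0,"wy":0,"wz":0,"gripper":1},{"tx":5.5,"ty":2.5,"tz":9.5,"wx":0,"wy":0,"wz":0,"gripper":1}]'
python3 - <<'E'
from h import *
c=snap('wrist','w4');print(get_obs()['tool_pos'],row([447.5,-24.5,110.5],target_R(1)))
E
```

```text
time: 4.98
tool_pos: [442.6, -25.9, 140.2]
tcp_rot: [-1.574, 1.38, 0.154]
contact_force: [1.2, 0.5, 0.4]
grip_width: 0.6
[442.9002475  -26.17853583 140.65164497] (array([3.05, 0.1 , 0.1 ]), array([-0.004, -0.002,  0.002]))
```

View pics/w4.png

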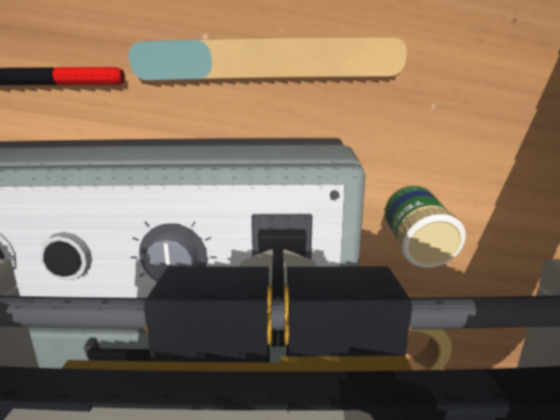

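The rocker's near edge (282,232) lies right ahead of the fingertips (col 278). I'll press there.

```bash
python3 -m creep '[{"tx":2,"ty":0.1,"tz":0.1,"wx":0,"wy":0,"wz":0,"gripper":1},{"tx":2.8,"ty":0.1,"tz":0.1,"wx":0,"wy":0,"wz":0,"gripper":1},{"tx":3.1,"ty":0.1,"tz":0.1,"wx":0,"wy":0,"wz":0,"gripper":1},{"tx":3.3,"ty":0.1,"tz":0.1,"wx":0,"wy":0,"wz":0,"gripper":1},{"tx":3.5,"ty":0.1,"tz":0.1,"wx":0,"wy":0,"wz":0,"gripper":1},{"tx":3.6,"ty":0.1,"tz":0.1,"wx":0,"wy":0,"wz":0,"gripper":1},{"tx":3.6,"ty":0.1,"tz":0.1,"wx":0,"wy":0,"wz":0,"gripper":1}]'
```

```text
time: 5.62
tool_pos: [447.4, -23.0, 104.7]
tcp_rot: [-1.574, 1.38, 0.155]
contact_force: [-0.6, -1.0, -0.1]
grip_width: 0.3
```

```bash
python3 -m creep '[{"tx":0.1,"ty":0,"tz":0,"wx":0,"wy":0,"wz":0,"gripper":1},{"tx":0.2,"ty":0,"tz":0,"wx":0,"wy":0,"wz":0,"gripper":1},{"tx":0.2,"ty":0,"tz":0,"wx":0,"wy":0,"wz":0,"gripper":1}]'
```

```text
time: 5.87
tool_pos: [447.5, -23.0, 104.2]
tcp_rot: [-1.578, 1.379, 0.152]
contact_force: [-11.6, -2.5, 24.4]
grip_width: 0.4
```

```bash
python3 -m creep '[{"tx":-3,"ty":0,"tz":0,"wx":0,"wy":0,"wz":0,"gripper":1},{"tx":-7,"ty":0,"tz":0,"wx":0,"wy":0,"wz":0,"gripper":1},{"tx":-10,"ty":1,"tz":-3,"wx":0,"wy":0,"wz":0,"gripper":1},{"tx":-10,"ty":1,"tz":-7,"wx":0,"wy":0,"wz":0,"gripper":1},{"tx":-10,"ty":1,"tz":-9,"wx":0,"wy":0,"wz":0,"gripper":1},{"tx":-10,"ty":1,"tz":-9,"wx":0,"wy":0,"wz":0,"gripper":1},{"tx":-10,"ty":1,"tz":-9,"wx":0,"wy":0,"wz":0,"gripper":1}]'
python3 - <<'E'
from h import *
np.set_printoptions(precision=1,suppress=True)
c=snap('wrist','w5');d=snap('side','s5')
print(get_obs()['tool_pos'],row([528.6,-110.7,171],target_R(1)))
a=cv2.resize(cv2.cvtColor(d['frame'],cv2.COLOR_RGB2BGR)[200:335,200:400],None,fx=4,fy=4)
cv2.imwrite('pics/s5z.png',a)
E
```

```text
time: 6.45
tool_pos: [433.2, -117.0, 198.7]
tcp_rot: [-1.571, 1.38, 0.156]
contact_force: [0.6, 0.5, 0.0]
grip_width: 0.3
[ 432.8 -115.5  198.2] (array([ 4.5, -8.9, -1. ]), array([-0.,  0., -0.]))
```

View pics/w5.png

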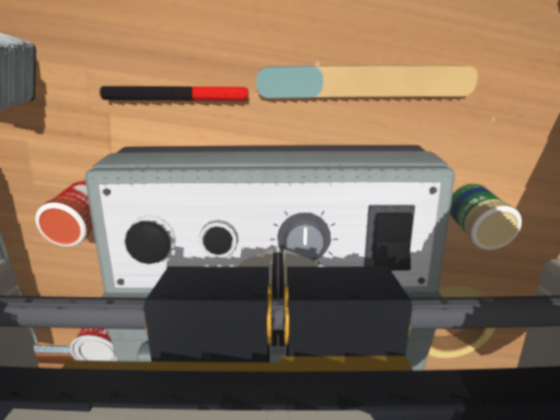

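View pics/s5z.png

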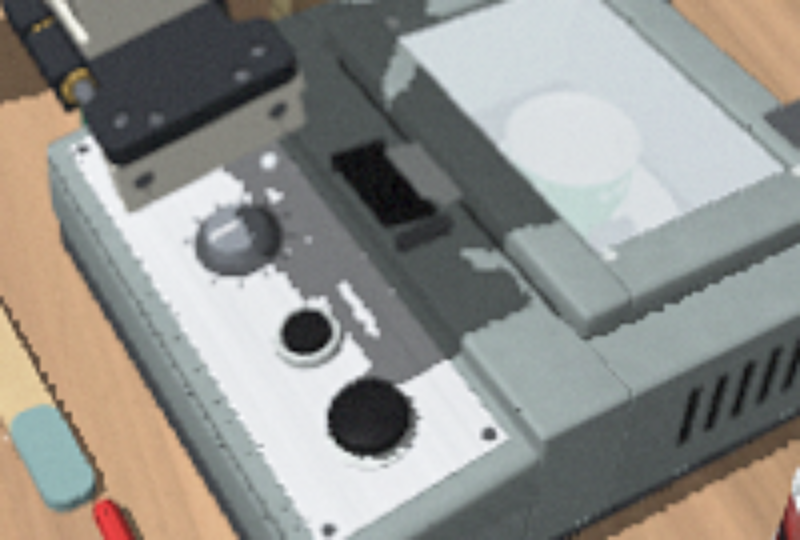

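Wrist view: the rocker at (392,240) now stands flat with its near edge at row 213. The start at (217,238) is out and the stop at (149,241) is in. I'll check the heights with depth before moving to the latch.

```bash
python3 - <<'E'
from h import *
np.set_printoptions(precision=1,suppress=True)
w=load('w5')
print(depthpt(w,[(149,241),(217,238)]+[(392,y) for y in range(214,270,7)]))
E
python3 -m creep '[{"tx":0,"ty":-4,"tz":0,"wx":0,"wy":0,"wz":0,"gripper":1},{"tx":1,"ty":-8,"tz":-0.5,"wx":0,"wy":0,"wz":0,"gripper":1},{"tx":3,"ty":-8.9,"tz":-1,"wx":0,"wy":0,"wz":0,"gripper":1},{"tx":4.5,"ty":-8.9,"tz":-1,"wx":0,"wy":0,"wz":0,"gripper":1},{"tx":4.5,"ty":-8.9,"tz":-1,"wx":0,"wy":0,"wz":0,"gripper":1},{"tx":4.5,"ty":-8.9,"tz":-1,"wx":0,"wy":0,"wz":0,"gripper":1}]'
python3 - <<'E'
from h import *
np.set_printoptions(precision=1,suppress=True)
d=snap('wrist','w6')
print(get_obs()['tool_pos'],row([535.5,-109.5,133],target_R(1)))
E
```

```text
[[ 488.5 -209.1  110.2]
 [ 481.6 -157.2  103.6]
 [ 439.7  -25.2  102.2]
 [ 444.8  -24.2  104.2]
 [ 450.3  -22.8  105.2]
 [ 455.6  -21.6  106.9]
 [ 461.5  -19.9  107.6]
 [ 466.   -19.4  110.7]
 [ 470.7  -18.7  113.5]
 [ 475.3  -18.1  116.4]]
time: 7.05
tool_pos: [528.6, -109.4, 170.2]
tcp_rot: [-1.561, 1.383, 0.17]
contact_force: [-0.4, 0.1, 0.7]
grip_width: 0.4
[ 529.  -109.9  171.2] (array([ 3.9,  0.1, -0.1]), array([-0.,  0., -0.]))
```

View pics/w6.png

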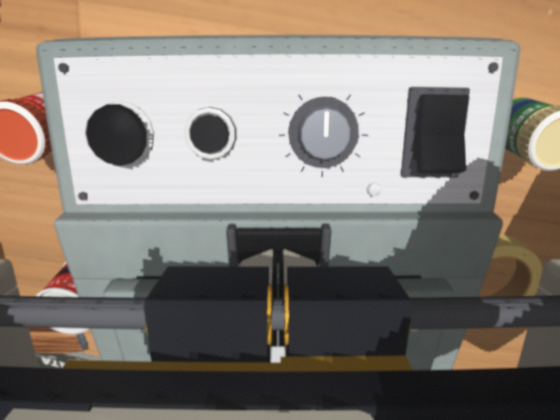

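The rocker is now off, its near half sloping parallel to the console. The latch paddle spans cols 235–325 at row 240, centred under the fingers. I'll press it.

```bash
python3 -c "
from h import *
np.set_printoptions(precision=1,suppress=True)
print(depthpt(load('w6'),[(260,y) for y in range(222,266,4)]))"
python3 -m creep '[{"tx":2,"ty":0.1,"tz":-0.1,"wx":0,"wy":0,"wz":0,"gripper":1},{"tx":3.3,"ty":0.1,"tz":-0.1,"wx":0,"wy":0,"wz":0,"gripper":1},{"tx":3.8,"ty":0.1,"tz":-0.1,"wx":0,"wy":0,"wz":0,"gripper":1},{"tx":4.1,"ty":0.1,"tz":-0.1,"wx":0,"wy":0,"wz":0,"gripper":1},{"tx":4.2,"ty":0.1,"tz":-0.1,"wx":0,"wy":0,"wz":0,"gripper":1}]'
```

```text
[[ 534.8 -118.9  114.3]
 [ 537.  -118.6  115.6]
 [ 530.1 -118.8  132.2]
 [ 532.4 -118.5  132.9]
 [ 534.9 -118.1  133.4]
 [ 538.4 -117.7  132.2]
 [ 541.5 -117.3  131.9]
 [ 545.1 -116.8  130.8]
 [ 518.3 -118.7  173.9]
 [ 517.2 -118.7  178.7]
 [ 516.2 -118.6  183.2]]
time: 7.52
tool_pos: [533.3, -110.8, 130.8]
tcp_rot: [-1.568, 1.386, 0.163]
contact_force: [-20.4, -2.9, 19.5]
grip_width: 0.5
```

Run:
```python
from h import *
np.set_printoptions(precision=1,suppress=True)
c=snap('wrist','w7');d=snap('side','s7');o=get_obs();print(o['tool_pos'],o['contact_force'],o['moment'])
a=cv2.resize(cv2.cvtColor(d['frame'],cv2.COLOR_RGB2BGR)[180:330,200:400],None,fx=4,fy=4)
cv2.imwrite('pics/s7z.png',a)
```

```text
[ 533.3 -110.8  131.1] [-17.   -2.4  14.4] [-0.3  2.7  0. ]
```

View pics/s7z.png

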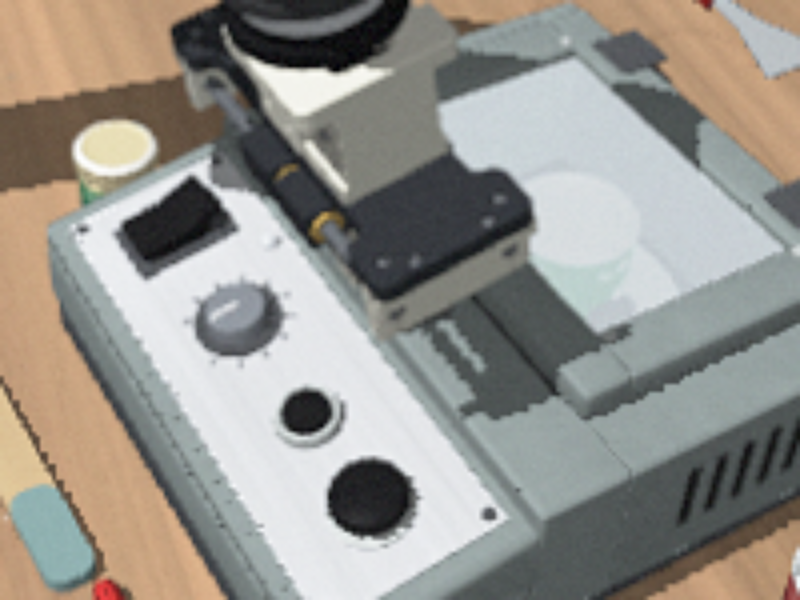

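View pics/w7.png

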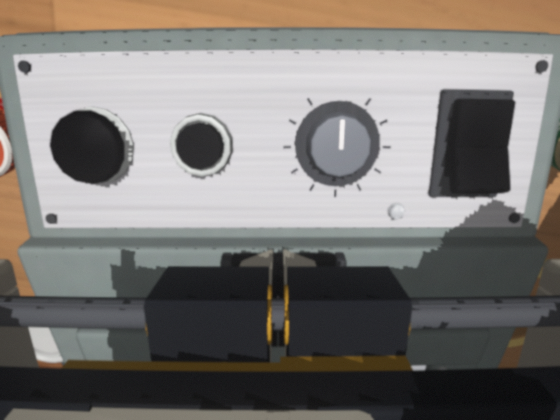

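The paddle is pushing the tool back (−17 N in x), probably ridge friction as the tool slides forward. I'll ease off, shift about 3 mm toward me, and press straight down.

```bash
python3 -m creep '[{"tx":-0.3,"ty":0.1,"tz":0,"wx":0,"wy":0,"wz":0,"gripper":1},{"tx":-0.3,"ty":0.35,"tz":0,"wx":0,"wy":0,"wz":0,"gripper":1},{"tx":-0.1,"ty":0.4,"tz":0,"wx":0,"wy":0,"wz":0,"gripper":1},{"tx":0.1,"ty":0.45,"tz":0,"wx":0,"wy":0,"wz":0,"gripper":1}]'; python3 -m creep '[{"tx":0.1,"ty":0.02,"tz":0,"wx":0,"wy":0,"wz":0,"gripper":1},{"tx":0.15,"ty":0.03,"tz":0,"wx":0,"wy":0,"wz":0,"gripper":1}]'
```

```text
time: 7.95
tool_pos: [531.1, -111.8, 128.6]
tcp_rot: [-1.575, 1.383, 0.155]
contact_force: [-15.6, -5.4, 13.8]
grip_width: 0.3
time: 8.12
tool_pos: [530.1, -111.8, 126.4]
tcp_rot: [-1.571, 1.385, 0.159]
contact_force: [-13.6, -3.5, 11.9]
grip_width: 0.2
```

Run:
```python
from h import *
np.set_printoptions(precision=1,suppress=True)
c=snap('wrist','w8');d=snap('side','s8');o=get_obs();print(o['tool_pos'],o['contact_force'],o['moment'])
a=cv2.resize(cv2.cvtColor(d['frame'],cv2.COLOR_RGB2BGR)[180:330,200:400],None,fx=2,fy=2)
b=cv2.resize(cv2.cvtColor(c['frame'],cv2.COLOR_RGB2BGR)[215:290,200:360],(400,188),interpolation=cv2.INTER_CUBIC)
cv2.imwrite('pics/m8.png',np.vstack([a,b]))
print(depthpt(c,[(245,y) for y in range(232,266,4)]))
```

```text
[ 530.  -111.8  126.3] [-12.3  -3.9   9.5] [-0.7  2.1 -0. ]
[[ 525.1 -129.9  103.5]
 [ 527.5 -129.6  103.7]
 [ 530.5 -129.3  103.1]
 [ 533.  -129.   103.3]
 [ 534.4 -128.7  105.1]
 [ 526.3 -128.3  120.7]
 [ 526.  -128.1  124.6]
 [ 519.3 -127.8  137.2]
 [ 518.7 -127.6  141.1]]
```

View pics/m8.png

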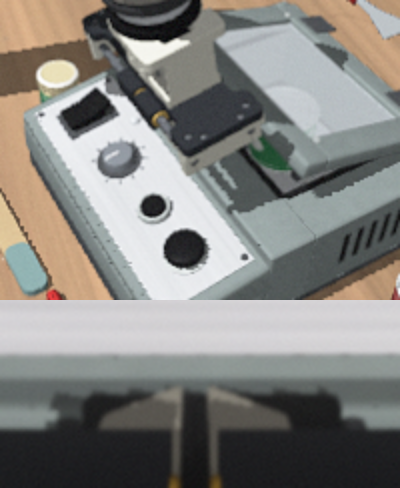

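The side view shows the lid already rising, so the latch has let go. I'll back off toward me and up.

```bash
python3 -m creep '[{"tx":-1,"ty":0.5,"tz":0,"wx":0,"wy":0,"wz":0,"gripper":1},{"tx":-3,"ty":3,"tz":0,"wx":0,"wy":0,"wz":0,"gripper":1},{"tx":-5,"ty":6,"tz":0,"wx":0,"wy":0,"wz":0,"gripper":1},{"tx":-7,"ty":9,"tz":0,"wx":0,"wy":0,"wz":0,"gripper":1},{"tx":-9,"ty":11,"tz":0,"wx":0,"wy":0,"wz":0,"gripper":1},{"tx":-9,"ty":11,"tz":0,"wx":0,"wy":0,"wz":0,"gripper":1},{"tx":-9,"ty":11,"tz":0,"wx":0,"wy":0,"wz":0,"gripper":1},{"tx":-9,"ty":11,"tz":0,"wx":0,"wy":0,"wz":0,"gripper":1}]'
for i in 1 2 3; do python3 -m creep '[{"tx":0,"ty":0,"tz":0,"wx":0,"wy":0,"wz":0,"gripper":1},{"tx":0,"ty":0,"tz":0,"wx":0,"wy":0,"wz":0,"gripper":1},{"tx":0,"ty":0,"tz":0,"wx":0,"wy":0,"wz":0,"gripper":1},{"tx":0,"ty":0,"tz":0,"wx":0,"wy":0,"wz":0,"gripper":1},{"tx":0,"ty":0,"tz":0,"wx":0,"wy":0,"wz":0,"gripper":1},{"tx":0,"ty":0,"tz":0,"wx":0,"wy":0,"wz":0,"gripper":1},{"tx":0,"ty":0,"tz":0,"wx":0,"wy":0,"wz":0,"gripper":1},{"tx":0,"ty":0,"tz":0,"wx":0,"wy":0,"wz":0,"gripper":1}]'; done
python3 -c "
from h import *
snap('side','s9');snap('wrist','w9');snap('top','t9')"
```

```text
time: 8.88
tool_pos: [409.5, -131.3, 194.1]
tcp_rot: [-1.575, 1.379, 0.154]
contact_force: [-0.3, -0.0, 0.6]
grip_width: 0.1
time: 9.55
tool_pos: [408.9, -131.1, 193.9]
tcp_rot: [-1.57, 1.381, 0.159]
contact_force: [0.3, -0.7, 0.7]
grip_width: 0.6
time: 10.22
tool_pos: [408.8, -131.2, 193.9]
tcp_rot: [-1.571, 1.381, 0.158]
contact_force: [-0.3, 0.7, 0.4]
grip_width: 0.3
time: 10.88
tool_pos: [408.8, -131.1, 193.9]
tcp_rot: [-1.57, 1.381, 0.159]
contact_force: [0.3, -0.5, -0.2]
grip_width: 0.1
```

View pics/s9.png

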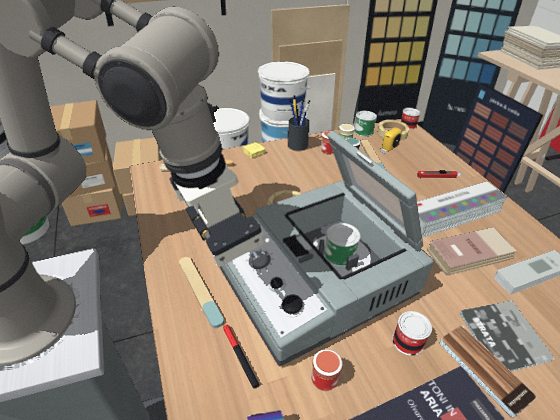

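View pics/w9.png

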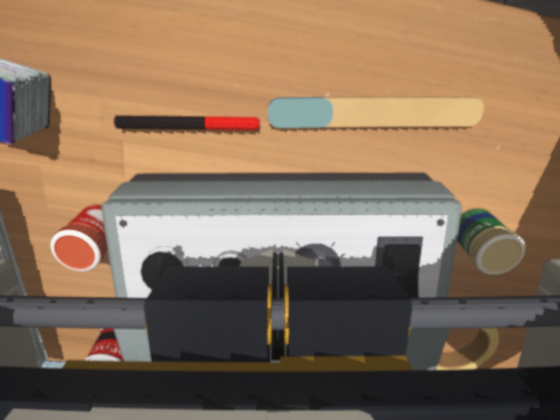

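View pics/t9.png

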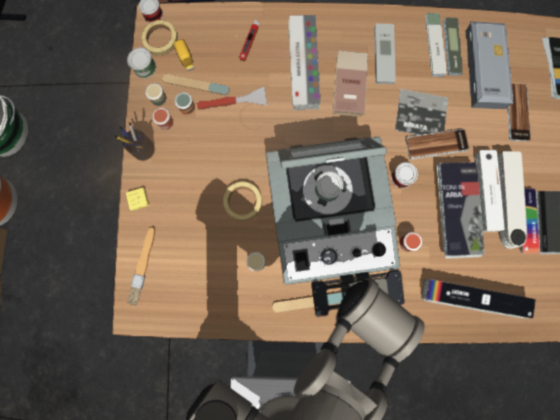

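The lid stands open (side view, top edge around (335,140)–(415,240)), and the pots, tin, tape, stirrer and marker look unmoved. I'll run one last numeric check and then hand in.

Run:
```python
from h import *
np.set_printoptions(precision=1,suppress=True)
s0=load('side0');a=load('s9');b=capture('side')
print('lid top edge',depthpt(a,[(342,145),(375,185),(405,228)]),depthpt(b,[(342,145),(375,185),(405,228)]))
d=np.abs(a['z_map']-b['z_map']);print('moved px between shots',(d>15).sum())
print('stop,start',depthpt(b,[(292,304),(277,282)]), 'latch',depthpt(b,[(294,247)]))
t0=load('top0')['frame'].astype(int);t9=load('t9')['frame'].astype(int)
for n,(x,y) in dict(cream=(256,262),red=(412,242),tin=(405,174),tape=(242,200),marker=(385,289),stir=(285,305)).items():
    p=t0[y-14:y+15,x-14:x+15].mean(2).astype(np.uint8);q=t9[y-24:y+25,x-24:x+25].mean(2).astype(np.uint8)
    r=cv2.matchTemplate(q,p,cv2.TM_CCOEFF_NORMED);_,v,_,l=cv2.minMaxLoc(r);print(n,l[0]-10,l[1]-10,round(v,2))
```

```text
lid top edge [[ 667.8  -19.3  273.6]
 [ 706.7  -93.   220.9]
 [ 738.9 -166.9  165. ]] [[ 668.   -18.9  273.3]
 [ 706.9  -92.8  220.8]
 [ 740.  -165.8  163.7]]
moved px between shots 12489
stop,start [[ 493.  -218.6  108.9]
 [ 486.8 -160.6  103.7]] latch [[ 537.1 -114.   132.1]]
cream 10 10 0.51
red 0 0 1.0
tin 0 0 1.0
tape 0 0 0.52
marker -7 -10 0.48
stir 0 0 1.0
```

Run:
```python
from h import *
a=load('side0')['frame'];b=load('s9')['frame']
for n,(x,y) in dict(marker=(240,355),tape=(284,197)).items():
    p=a[y-12:y+13,x-12:x+13];q=b[y-24:y+25,x-24:x+25]
    r=cv2.matchTemplate(q,p,cv2.TM_CCOEFF_NORMED);_,v,_,l=cv2.minMaxLoc(r);print(n,l[0]-12,l[1]-12,round(v,2))
w1=load('w1');w9=load('w9')
print('cream w1',planept(w1,[(443,194)],60),'w9',planept(w9,[(499,254)],60))
za=load('s9')['z_map'];d=load('s8')['z_map'];m=(za>0)&(za<900);print('near-noise',np.std((za-d)[330:400,100:200][m[330:400,100:200]]))
close_job()
```

```text
marker 0 0 1.0
tape -12 -11 0.48
cream w1 [[460.2306888   97.05322404  60.        ]] w9 [[458.8456296   95.85422642  60.        ]]
near-noise 53.2022
the job is handed in; nothing more can be done
```

I pressed the stop button fully in, then switched the mains rocker off, then pressed the latch paddle. The lid sprung open, and I handed the job in at about 11 s with the arm clear of everything.

**What the last checks showed**
- **Stop and start:** the stop head dropped about 7 mm (118 to 111 mm up), and the start button rose about 8 mm out of its collar.
- **Mains:** when last measured, just after pressing, the rocker's near half lay parallel to the console, with the press point at about 105 mm, down from 110 mm.
- **Latch and lid:** the paddle was back at 132 mm. The lid is open, with a point near its top front edge at about 273 mm in both of the last two pictures.
- **Loose things:** the red tester, tin, stirrer and marker matched their first places exactly. The cream tester matched to within 2 mm.

**What failed or disagreed**
- **Latch press:** my first try, with the tool tilted, jammed with about 20 N sideways, probably on the paddle's ridges. A straight-down press 3 mm nearer released the lid.
- **Tape:** template matching failed on it in both views because the arm shaded or hid it. I only saw by eye that it had not moved, and the arm never went near it.
- **Lid at rest:** comparing two full depth pictures also flagged many changed pixels. I put that down to depth noise, because the lid points themselves stayed within about 2 mm.

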